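# Proof-pull a welded link on the spring tester

### The arm

A 6-joint arm with a two-finger parallel gripper is mounted at the origin on the work surface. World frame = base frame: x ahead of the robot, y to its left, z up, the work surface at z = 0. Lengths are in m, angles in rad, forces in N, time in s.
With the tool pointing down it reaches from about 0.35 to 1 m from the base axis. Payload 7.1 kg.
Tool frame: the origin (TCP) lies on the centre line of the jaws, within the pads' length; the fingertips stand 17 mm ahead of it and the grasp point (between the pads) lies 2 mm behind it; z points along the fingers, y is the direction in which the jaws open and shut (so a half turn about z gives the same grasp; the last joint's range is limited). The gripper opens to 85 mm and grips with 20 to 120 N. Pads are 22 mm wide; open, the fingers measure 114 mm over their backs; the gripper's body (76 mm by 85 mm) begins 54 mm behind the grasp point. The pads swing forward as they close: fully open they stand 13 mm farther back than shut.
Start: joints at [-1.284, 0.423, 1.63, -0, 1.089, -0.019], TCP at [0.188, -0.596, 0.248] pointing down, gripper open.
Joint ranges: [-3, 3], [-0.9, 2.11], [0.09, 2.58], [-1.31, 4.45], [0.11, 2.69], [-2.54, 2.54]. Speed limits (rad/s): [2.39, 2.39, 3.01, 3.14, 3.14, 3.14].

### API

Orientations are given as a unit quaternion [w, x, y, z].
In Python, from rig import arm gives the robot as it stands.
- The arm moves only by the shell command python3 -m pendant 'ROWS' [FORCE]. ROWS is JSON, a list of rows, each a list of 7 numbers: the shift along the tool's x, y, z in cm, then the turn, a rotation vector about the tool's x, y, z in degrees, then the closure, from 0 (fully open) to 1 (shut). A call has 1 to 8 rows; each row is the pose to reach, as a shift and turn from the pose commanded when the call began, along the tool's axes at that moment; what a row does not reach only later rows make up. A row lasts 1/8 s, in which the tool goes at most 62.5 mm and 10.7 degrees, less where a joint would pass 70% of its speed; a pose out of reach is approached as far as the arm can. A call with a gripper value outside its range is refused whole. The fingers move at their own pace and stop on an object; FORCE is the grip in N (left out, the last holds). Time passes only in rows, so rows that repeat a pose let the fingers close. It gives the time, the measured TCP pose, the force and the opening at its end, in the units of the state.
- arm.observe(): the state, without advancing time (a new reading comes with each control period).
- arm.grab_frame(name): name is "side" or "top"; returns (picture, depth): 480x640x3 uint8, red, green, blue; 480x640 float32, m along the optical axis (not along the pixel's ray), 0 where there is no reading.
- arm.calibration(name): a dict with "K" (3x3 intrinsics, pixels), "world_from_camera" (4x4, takes a point from camera to world coordinates). Camera axes: x right, y down, z forward; pixel columns grow to the right and rows downward; lengths in m; the calibration is good to about 2 mm. A picture is of the moment at which its call begins. calibration takes no time and is no camera call.
- arm.close_job(): hands the job in, once; it reports no verdict.
Trained networks look in the newest picture that a camera, given by its name, has taken for a name from the list of things; names that differ only in an ending like _2 or _b are one class to them, and where a whole thing is asked for, a point or a joint stands for the part that bears it (a point fixed in the world has none). Each returns a list of dicts, best first, with "conf" (0 to 1); they miss things now and then, are a little off and sometimes report something else, mostly with a low value. They report only what shows in the picture. A call takes as long as a camera call. They do not tell look-alikes from the thing itself.
- arm.outline_of(camera, query): "mask" (480x640 bool, what is visible of it) and "box" ([left, top, width, height] in pixels, round what is visible of it).
The state is a dict: "time_s": time; "qpos": joint angles; "qvel": joint speeds; "joint_torque": joint torques, N m; "position": TCP position; "orientation": TCP orientation; "wrist_force": force on the tool from outside, world axes, zero at the start; "ft_torque": the same for the moment, N m; "width": finger opening in m.
Only numpy, scipy, OpenCV 4.12 (cv2) and the standard library are available. Lean on these libraries where they do the work, as an engineer would, in place of code of your own. Each camera call takes 0.05 s, during which the arm holds its last target.

### The job

Open the vise by sliding its movable jaw well back, lift the finished welded link out by its upright grip, and lower its eye over the pin of the spring tester until the arm is down on, or nearly on, the slide. Then, holding only the link by its grip, pull the tester's slide out until its pointer stands within the width of the mark block, and keep it there: the program finishes while still holding the link and the slide against the spring. Leave the mark block and the loose things on the bench where they are.

Things in the scene. Friction and masses are not known exactly. Their poses are not given: they have to be found in the camera images.
- vise: Dark steel vise fixed to the bench, base 170 x 190 x 12 mm, origin on the bench, z up. Jaws (x = 0 to 60 mm, tops at 66 mm) close along its y: fixed jaw's face at y = -38.5 mm, sliding jaw on the +y side. The link lies along x at y = -20 mm: its grip at x = -55 mm, outside the jaws, on a rest 24 mm wide with top at 30 mm; its eye end between the jaws on a rest with top at 49 mm.
- vise_jaw (a joint): Opening of the sliding vise jaw, m: 0 closed (as at the start), grows along the vise's +y, stop at 0.048. Dry friction of about 5 N; it stays where it is left. A lip on the jaw overhangs the link's arm by 6 mm when closed, so the link lifts out only once the jaw is open; more than 0.025 counts as well back.
- jaw_tab (a point): Centre of the top of the upright grip tab on the sliding jaw, 108 mm above the bench: a plain steel tab 30 mm (along the vise's x) by 14 mm (along its y) standing 42 mm above the jaw's top (66 mm above the bench). Same axes as the vise.
- link: The finished weldment, plain steel, 0.3 to 0.5 kg. Upright block-shaped grip 36 (x) x 24 (y) x 46 (z) mm, origin at the centre of its underside, z up. A flat arm leaves its +x face: 36 mm wide, 8 mm thick, x = 18 to 110 mm, underside at z = 19 mm, with a 22 mm round eye near its end. Starts in the vise, its axes parallel to the vise's.
- link_eye (a point): Centre of the link's eye at the arm's underside: x = +88 mm, z = +19 mm from the link's origin. Axes as the link.
- tester: Grey spring pull tester fixed to the bench, base x -40 to 205, y -55 to 75 mm, 16 mm thick; origin on the bench, z up. Its slide comes out towards its own -x from the spring housing (64 mm tall) at x = 125 to 200 mm. Under the slide a rail 30 mm wide, top at 26 mm, x = 5 to 130 mm. On the +y side (y = 50 to 62 mm) a scale bar, top at 44 mm.
- slide (a joint): How far the tester's slide is pulled out along the tester's -x, m: 0 home (as at the start), stop at 0.07. A spring pulls it home with about 3 N at 0 plus 200 N per metre (about 8 N at 0.025, 12 N at 0.045); it returns if let go.
- pin (a point): On the axis of the slide's upright pin, at the slide's top face, 60 mm above the bench. The pin is 10 mm thick and stands 25 mm above that face, top 5 mm tapered. The aluminium slide is 50 mm wide and reaches 25 mm ahead (-x) of the pin and 45 mm behind. With the slide home the pin is at x = 70 mm, y = 0 of the tester. Axes as the tester.
- pointer (a point): Tip of the slide's thin dark pointer, on its +y side, 20 mm behind (+x of) the pin, 52 mm above the bench, at y = +49 mm of the tester. Axes as the tester.
- mark (a joint): Setting of the mark block along the same line, m, 0.025 to 0.045: the pointer stands at the middle of the mark block when the slide's value equals this one. It must not be moved (held by 12 N of friction).
- mark_mid (a point): Centre of the top of the mark block, a small dark steel block straddling the scale bar, 12 mm long along the tester's x, 18 mm along y, top 54 mm above the bench. The pointer moves beside and just above its inner edge and does not touch it. Axes as the tester.
- screwdriver: Bystander: screwdriver 190 mm long lying between the two fixtures, about 30 mm high.
- jar: Bystander: small clear jar with steel lid, 48 mm across, 62 mm tall, standing between the fixtures at the back.
- hammer: Bystander: hammer 260 mm long lying on the right of the bench.
- mug: Bystander: white mug, 76 mm across, 90 mm tall, at the back right.
- wrench: Bystander: steel wrench 200 mm long lying on the left.
- offcut: Bystander: wooden offcut 160 x 55 x 32 mm lying on the left.
Mind the look-alikes: they are no part of the job. What is shaped like the link but blue is not meant.

How it is judged:
By the outcome, as a careful person would: the job done as asked, in the order asked, and still so for the second after the job is handed in, while the arm keeps its last pose, push and grip.
It also fails if it takes over 53 s, if anything falls off the work surface, if the arm or the gripper's body presses on something with over 40 N, if the wrist force passes 120 N, or if a joint passes its speed limit or range.

## Working session

There is one attempt and no reset: what is moved stays moved. The work goes in short steps, Python scripts to look and compute and a shell command to move; the robot and the scene stay as the last step left them, time stands still between calls to the robot, and variables do not carry over. Pictures are saved under pics/ and viewed, and the job is handed in when it is done.

```bash
ls; mkdir -p pics
python3 - <<'E'
from rig import arm
import cv2
o=arm.observe(); print({k:o[k] for k in('time_s','position','orientation','wrist_force','width')})
import numpy as np
for n in('side','top'):
    p,d=arm.grab_frame(n); cv2.imwrite(f'pics/{n}0.png',p[:,:,::-1]); np.savez(f'/tmp/{n}0.npz',p=p,d=d)
    c=arm.calibration(n); print(n,c['K'],c['world_from_camera'])
E
```

```text
pics
{'time_s': 0.0, 'position': array([ 0.18802036, -0.59550279,  0.24753944]), 'orientation': array([-7.73386865e-04,  9.88337131e-01,  1.52279693e-01, -1.10782798e-04]), 'wrist_force': array([-0.70359651,  0.68528736,  0.21042097]), 'width': 0.08556706190826545}
side [[622.11724461   0.         312.058943  ]
 [  0.         622.11724461 246.971533  ]
 [  0.           0.           1.        ]] [[ 0.99754164 -0.05246146  0.04645946  0.42209191]
 [-0.07002692 -0.72138482  0.68898488 -1.05248737]
 [-0.00263001 -0.69054452 -0.72328511  1.24851557]
 [ 0.          0.          0.          1.        ]]
top [[529.9371529    0.         319.99051017]
 [  0.         529.9371529  238.73881029]
 [  0.           0.           1.        ]] [[ 0.01176578 -0.9831752   0.18228572  0.23835775]
 [-0.99980385 -0.01447171 -0.01352138  0.0332792 ]
 [ 0.01593187 -0.18209088 -0.98315263  1.35467235]
 [ 0.          0.          0.          1.        ]]
```

View pics/side0.png

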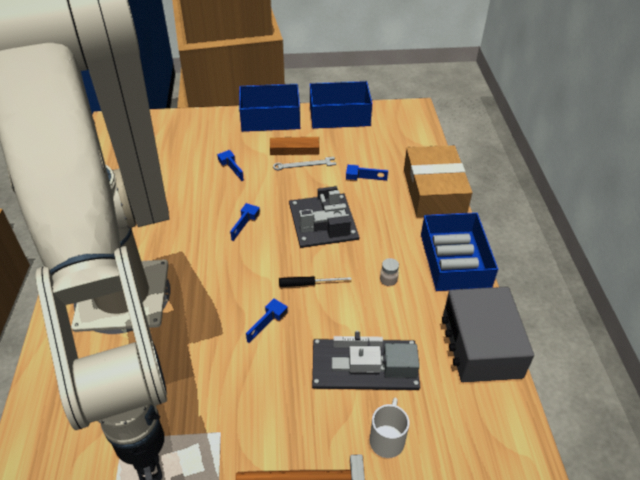

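View pics/top0.png

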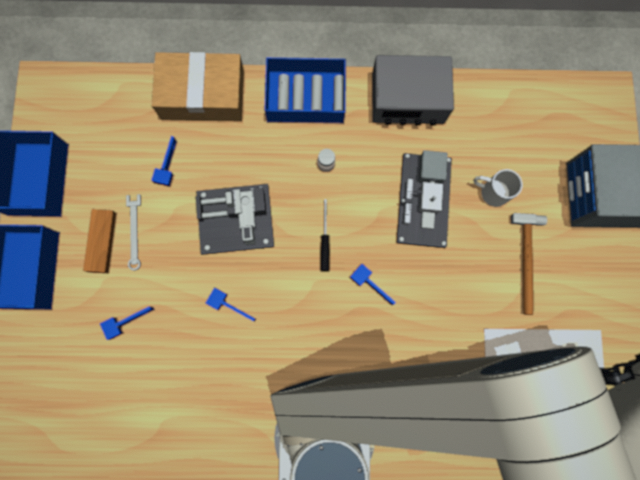

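```bash
python3 - <<'E'
import numpy as np,cv2
t=np.load('/tmp/top0.npz')['p'];s=np.load('/tmp/side0.npz')['p']
def z(p,x,y,w,h): return cv2.resize(p[y:y+h,x:x+w],(400,300),interpolation=cv2.INTER_CUBIC)
im=np.vstack([np.hstack([z(t,180,165,112,84+12-12),z(t,370,140,112,110)]),np.hstack([z(s,270,175,112,84),z(s,300,320,136,84)])])
cv2.imwrite('pics/crop0.png',im[:,:,::-1])
E
cat > h.py <<'E'
import numpy as np
from rig import arm
def cloud(n,d):
    c=arm.calibration(n);K=c['K'];T=np.array(c['world_from_camera'])
    v,u=np.mgrid[:480,:640]
    P=np.stack([(u-K[0,2])/K[0,0]*d,(v-K[1,2])/K[1,1]*d,d],-1)
    W=P@T[:3,:3].T+T[:3,3]; W[d<=0]=np.nan
    return W
def project(n,X):
    c=arm.calibration(n);K=c['K'];T=np.linalg.inv(np.array(c['world_from_camera']))
    p=np.asarray(X)@T[:3,:3].T+T[:3,3]; q=p@K.T
    return q[...,:2]/q[...,2:]
def pix_at_z(n,u,v,z):
    c=arm.calibration(n);K=c['K'];T=np.array(c['world_from_camera'])
    r=T[:3,:3]@np.linalg.solve(K,[u,v,1.]);return T[:3,3]+r*(z-T[2,3])/r[2]
E
python3 - <<'E'
from h import *
for n in('top','side'):
    p,d=arm.grab_frame(n);np.savez(f'/tmp/{n}1.npz',p=p,d=d); W=cloud(n,d)
    for q in('vise','tester','link','vise_jaw','jaw_tab','slide','pin','mark','pointer','mark_mid'):
        for r in arm.outline_of(n,q)[:4]:
            m=r['mask'];w=W[m];print(n,q,round(r['conf'],2),r['box'],m.sum(),np.nanmedian(w,0).round(3),np.nanmax(w[:,2]).round(3))
            if r['conf']>.3: np.save(f'/tmp/m_{n}_{q}_{r["box"][0]}.npy',m)
print(arm.observe()['time_s'])
E
```

```text
top vise 0.81 [193.0, 185.2, 82.1, 71.1] 4179 [0.537 0.246 0.013] 0.113
top tester 0.65 [398.0, 152.3, 53.8, 97.4] 4525 [ 0.589 -0.249  0.019] 0.087
top tester 0.59 [414.5, 183.8, 27.8, 31.0] 655 [ 0.591 -0.261  0.059] 0.087
top link 0.86 [205.0, 286.8, 49.2, 35.6] 462 [0.318 0.264 0.03 ] 0.043
top link 0.77 [239.8, 190.2, 9.9, 52.6] 503 [0.522 0.199 0.058] 0.082
top link 0.77 [350.0, 266.3, 42.0, 38.9] 427 [ 0.383 -0.097  0.031] 0.043
top link 0.66 [99.5, 304.4, 53.8, 31.4] 550 [0.266 0.514 0.029] 0.041
top vise_jaw 0.92 [223.5, 189.7, 19.9, 28.0] 351 [0.563 0.234 0.066] 0.113
top jaw_tab 0.56 [222.3, 187.8, 18.1, 30.6] 371 [0.561 0.234 0.066] 0.113
top slide 0.85 [419.7, 181.1, 23.6, 30.0] 640 [ 0.59  -0.261  0.059] 0.087
top pin 0.85 [418.1, 182.5, 23.0, 30.9] 634 [ 0.593 -0.262  0.059] 0.087
top mark 0.41 [403.4, 199.1, 6.8, 3.9] 29 [ 0.582 -0.202  0.054] 0.061
top mark 0.25 [320.5, 227.6, 7.5, 40.9] 386 [0.452 0.004 0.022] 0.031
top pointer 0.96 [417.1, 181.3, 23.2, 32.9] 647 [ 0.592 -0.261  0.059] 0.087
top mark_mid 0.4 [403.6, 198.6, 6.7, 3.3] 36 [ 0.583 -0.202  0.053] 0.061
s
[... 564 characters left out ...]
0.571 0.234 0.069] 0.115
side jaw_tab 0.9 [323.6, 191.1, 20.4, 19.5] 313 [0.57  0.234 0.069] 0.115
side jaw_tab 0.69 [300.4, 212.7, 43.0, 13.6] 462 [0.509 0.194 0.059] 0.085
side jaw_tab 0.35 [273.0, 134.3, 49.0, 22.9] 976 [0.472 0.56  0.03 ] 0.043
side slide 0.55 [348.4, 338.3, 33.2, 34.4] 853 [ 0.596 -0.275  0.059] 0.086
side pin 0.56 [349.6, 339.2, 37.5, 32.9] 851 [ 0.593 -0.276  0.059] 0.086
side pin 0.42 [324.6, 188.3, 23.6, 21.0] 388 [0.57  0.234 0.068] 0.115
side mark 0.39 [356.1, 330.1, 5.2, 9.6] 48 [ 0.585 -0.207  0.054] 0.061
side mark 0.27 [314.3, 328.1, 105.5, 62.3] 5417 [ 0.595 -0.279  0.023] 0.086
side pointer 0.64 [351.0, 342.3, 33.3, 28.7] 840 [ 0.595 -0.276  0.059] 0.086
1.2
```

View pics/crop0.png

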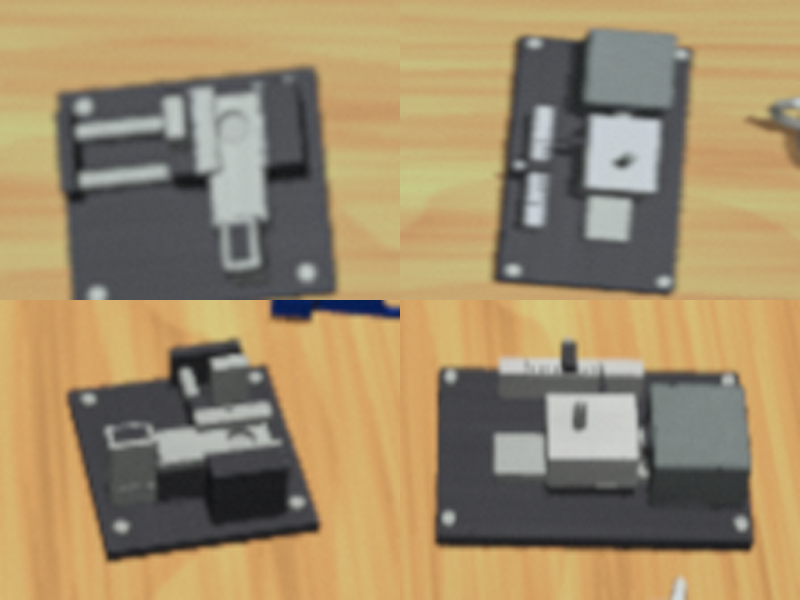

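Run:
```python
from h import *
import cv2
# rectify top image onto planes
def rect(n,p,x0,x1,y0,y1,z,s=0.0005):
    # out: rows = x decreasing, cols = y decreasing
    xs=np.arange(x1,x0,-s);ys=np.arange(y1,y0,-s)
    X,Y=np.meshgrid(xs,ys,indexing='ij')
    uv=project(n,np.stack([X,Y,np.full_like(X,z)],-1)).astype(np.float32)
    return cv2.remap(p,uv[...,0],uv[...,1],cv2.INTER_CUBIC)
for n in('top','side'):
    p=np.load(f'/tmp/{n}1.npz')['p']
    for name,(x0,x1,y0,y1),z in(('vise',(.42,.68,.1,.36),.012),('tester',(.43,.75,-.36,-.14),.016)):
        r=rect(n,p,x0,x1,y0,y1,z); hsv=cv2.cvtColor(r,cv2.COLOR_RGB2HSV)
        m=((hsv[...,1]<70)).astype(np.uint8)
        m=cv2.morphologyEx(m,cv2.MORPH_OPEN,np.ones((25,25)))
        c=max(cv2.findContours(m,cv2.RETR_EXTERNAL,cv2.CHAIN_APPROX_NONE)[0],key=cv2.contourArea)
        R=cv2.minAreaRect(c);(a,b),(w,h),ang=R
        print(n,name,'ctr',x1-b*.0005,y1-a*.0005,'size',w*.5,h*.5,ang)
        cv2.drawContours(r,[cv2.boxPoints(R).astype(int)],0,(255,0,0),1)
        cv2.imwrite(f'pics/r1_{n}_{name}.png',r[:,:,::-1])
ims=[cv2.imread(f'pics/r1_{n}_{o}.png') for n in('top','side') for o in('vise','tester')]
ims=[cv2.resize(i,(int(i.shape[1]*.45),int(i.shape[0]*.45))) for i in ims]
H=max(i.shape[0] for i in ims)
cv2.imwrite('pics/r1.png',np.hstack([cv2.copyMakeBorder(i,0,H-i.shape[0],0,4,cv2.BORDER_CONSTANT) for i in ims]))
print(cv2.imread('pics/r1.png').shape)
```

```text
top vise ctr 0.5376269683837891 0.23862892913818357 size 168.9746856689453 191.85598754882812 82.9792251586914
top tester ctr 0.6024422302246094 -0.25662100219726564 size 129.43638610839844 257.96441650390625 4.795897006988525
side vise ctr 0.5384470520019532 0.248726448059082 size 167.76719665527344 221.66055297851562 83.14752960205078
side tester ctr 0.5997464141845703 -0.2541234588623047 size 144.64964294433594 246.44923400878906 5.0921149253845215
(288, 880, 3)
```

View pics/r1.png

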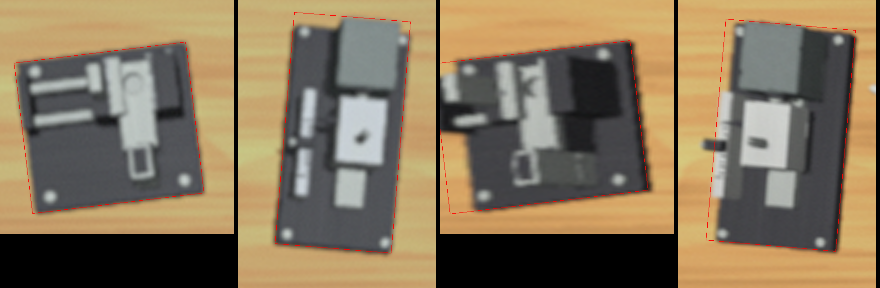

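```bash
cat > ov.py <<'E'
from h import *
import cv2
def fr(x,y,yaw):
    a=np.deg2rad(yaw);return np.array([[np.cos(a),-np.sin(a),0,x],[np.sin(a),np.cos(a),0,y],[0,0,1,0],[0,0,0,1.]])
def rectl(x0,x1,y0,y1,z): return np.array([[x0,y0,z],[x1,y0,z],[x1,y1,z],[x0,y1,z]])/1000.
def circ(x,y,r,z): 
    t=np.linspace(0,2*np.pi,24,endpoint=False);return np.stack([x+r*np.cos(t),y+r*np.sin(t),z+0*t],1)/1000.
def draw(n,p,shapes,box,S=6):
    x,y,w,h=box; im=cv2.resize(p[y:y+h,x:x+w],None,fx=S,fy=S,interpolation=cv2.INTER_CUBIC)
    for T,s,c in shapes:
        uv=project(n,s@T[:3,:3].T+T[:3,3]); uv=((uv-[x,y]+.5)*S-.5)
        cv2.polylines(im,[np.round(uv*8).astype(np.int32)],True,c,1,cv2.LINE_AA,3)
    return im
def vise(T,L=None,jaw=0):
    R=(255,0,0);G=(0,255,0);Y=(255,255,0)
    L=T@np.array([[1,0,0,-.055],[0,1,0,-.02],[0,0,1,.03],[0,0,0,1]]) if L is None else L
    return [(T,rectl(-85,85,-95,95,12),R),(T,circ(0,0,2,12),R)]+link(L)+[(T,rectl(0,60,-38.5,-38.4,66),R)]
def link(L):
    G=(0,255,0);Y=(255,255,0)
    return [(L,rectl(-18,18,-12,12,46),G),(L,rectl(18,110,-18,18,27),Y),(L,circ(88,0,11,27),Y)]
def tester(T,s=0,m=None):
    R=(255,0,0);G=(0,255,0);Y=(255,255,0)
    px=70-s
    o=[(T,rectl(-40,205,-55,75,16),R),(T,rectl(px-25,px+45,-25,25,60),G),(T,circ(px,0,5,60),Y),(T,circ(px,0,3,85),Y),(T,rectl(125,200,-25,25,64),R),(T,circ(px+20,49,1,52),Y)]
    if m is not None: o.append((T,rectl(90-m-6,90-m+6,47,65,54),(255,0,255)))
    return o
E
python3 - <<'E'
from ov import *
V=fr(.5376,.2386,6.95); c=np.array([.6005,-.2565]); a=np.deg2rad(-4.9)
o=c-np.array([[np.cos(a),-np.sin(a)],[np.sin(a),np.cos(a)]])@[.0825,.010]; print(o)
T=fr(*o,-4.9)
t=np.load('/tmp/top1.npz')['p'];s=np.load('/tmp/side1.npz')['p']
A=[draw('top',t,vise(V),(190,178,88,82),4.5),draw('top',t,tester(T,0,.03),(388,140,72,110),3.6),draw('side',s,vise(V),(284,178,80,72),4.5),draw('side',s,tester(T,0,.03),(304,322,124,76),3.2)]
A=[cv2.resize(i,(400,int(i.shape[0]*400/i.shape[1]))) if i.shape[1]>400 else i for i in A]
for k,i in enumerate(A): A[k]=cv2.copyMakeBorder(i[:400],0,max(0,300-i.shape[0]),0,400-i.shape[1],cv2.BORDER_CONSTANT)
h=max(A[0].shape[0],A[1].shape[0]);h2=max(A[2].shape[0],A[3].shape[0])
pad=lambda i,h:cv2.copyMakeBorder(i,0,h-i.shape[0],0,0,cv2.BORDER_CONSTANT)
cv2.imwrite('pics/ov1.png',np.hstack([pad(A[0],h),pad(A[1],h)])[:,:,::-1])
cv2.imwrite('pics/ov2.png',np.hstack([pad(A[2],h2),pad(A[3],h2)])[:,:,::-1])
E
```

```text
[ 0.51744734 -0.25941656]
```

View pics/ov1.png

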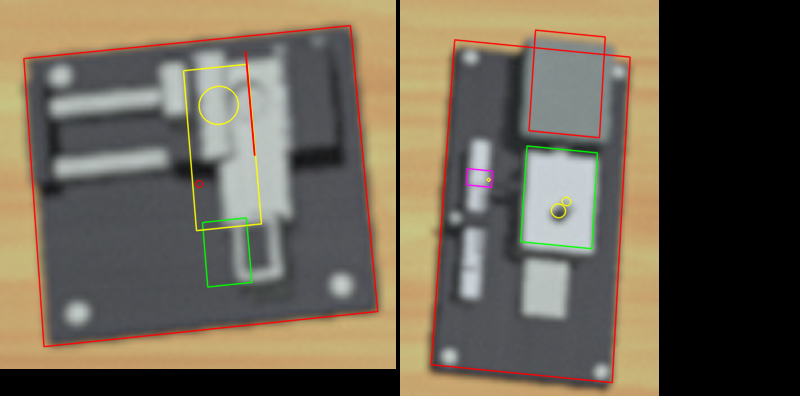

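View pics/ov2.png

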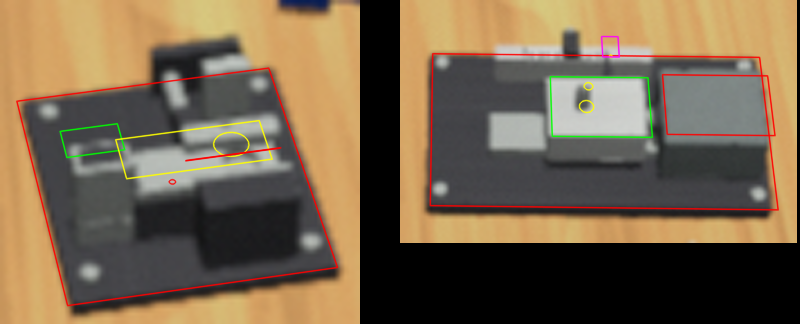

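Run:
```python
from ov import *
t=np.load('/tmp/top1.npz')['p'];s=np.load('/tmp/side1.npz')['p']
# bolts
def b(n,pts,S,off,sub,z):
    return np.array([pix_at_z(n,(x-sub+.5)/S-.5+off[0],(y+.5)/S-.5+off[1],z)[:2] for x,y in pts])
for nm,a in {'tt':b('top',[(470,58),(619,72),(449,356),(601,371)],3.6,(388,140),400,.017),
 'st':b('side',[(442,62),(743,66),(440,188),(758,193)],3.2,(304,322),400,.017),
 'tv':b('top',[(60,76),(77,313),(341,285)],4.5,(190,178),0,.013),
 'sv':b('side',[(48,111),(90,271),(311,241),(260,83)],4.5,(284,178),0,.013)}.items(): print(nm,a.round(4).tolist())
im=np.hstack([cv2.resize(t[185:250,220:260],(369,600),interpolation=cv2.INTER_CUBIC),cv2.resize(s[183:247,295:350],(430,500),interpolation=cv2.INTER_CUBIC)[:600] if 0 else cv2.copyMakeBorder(cv2.resize(s[183:247,295:350],(430,500),interpolation=cv2.INTER_CUBIC),0,100,0,0,cv2.BORDER_CONSTANT)])
cv2.imwrite('pics/z2.png',im[:,:,::-1])
```

```text
tt [[0.7135, -0.2134], [0.7046, -0.3232], [0.49, -0.1943], [0.4807, -0.303]]
st [[0.4907, -0.1904], [0.7143, -0.2102], [0.4811, -0.2981], [0.7054, -0.3183]]
tv [[0.5999, 0.3212], [0.4609, 0.3044], [0.4793, 0.155]]
sv [[0.4619, 0.31], [0.4805, 0.1612], [0.6199, 0.1775], [0.6032, 0.3272]]
```

View pics/z2.png

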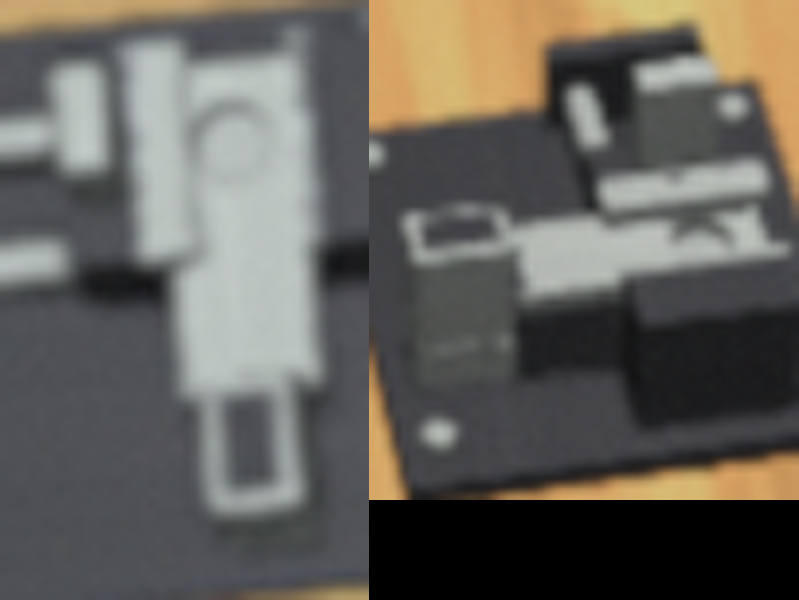

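Run:
```python
from ov import *
for n,u,v,z in[('top',246.9,232.6,.076),('side',306.2,211.9,.076),('top',244.65,200.2,.057),('side',295+(703-369)/7.82,183+237/7.82,.057)]: print(n,pix_at_z(n,u,v,z).round(4))
V=fr(.5405,.2410,6.95)
for p in [(-.055,-.02),(.033,-.02)]: print(V@[*p,0,1])
for n in('top','side'):
    d=np.load(f'/tmp/{n}1.npz');W=cloud(n,d['d'])
    import glob
    for f in glob.glob(f'/tmp/m_{n}_jaw_tab*')+glob.glob(f'/tmp/m_{n}_slide*'):
        w=W[np.load(f)];
        for lo,hi in((.1,.12),(.075,.095),(.056,.064)):
            k=w[(w[:,2]>lo)&(w[:,2]<hi)]
            if len(k):print(f,lo,len(k),k.mean(0).round(4),k.min(0).round(4),k.max(0).round(4))
```

```text
top [0.4881 0.1952 0.076 ]
side [0.4907 0.1988 0.076 ]
top [0.5749 0.2064 0.057 ]
side [0.5792 0.207  0.057 ]
[0.4883242  0.21449178 0.         1.        ]
[0.57567758 0.22514006 0.         1.        ]
/tmp/m_top_jaw_tab_222.3.npy 0.1 73 [0.5682 0.2402 0.1062] [0.5545 0.2327 0.1011] [0.5826 0.2486 0.1135]
/tmp/m_top_jaw_tab_222.3.npy 0.075 19 [0.561  0.237  0.0841] [0.5534 0.2332 0.0752] [0.5801 0.2441 0.0948]
/tmp/m_top_jaw_tab_222.3.npy 0.056 73 [0.5656 0.2311 0.0616] [0.5387 0.2162 0.0563] [0.5993 0.2556 0.0639]
/tmp/m_top_slide_419.7.npy 0.075 14 [ 0.5828 -0.2638  0.0824] [ 0.5783 -0.2692  0.0753] [ 0.5869 -0.2586  0.0869]
/tmp/m_top_slide_419.7.npy 0.056 438 [ 0.5925 -0.2647  0.0599] [ 0.5568 -0.2908  0.056 ] [ 0.6295 -0.2384  0.0639]
/tmp/m_side_jaw_tab_323.6.npy 0.1 41 [0.5695 0.236  0.1079] [0.5565 0.2286 0.1015] [0.5825 0.2456 0.1154]
/tmp/m_side_jaw_tab_323.6.npy 0.075 60 [0.5709 0.2352 0.0849] [0.5569 0.2195 0.0753] [0.5891 0.2431 0.0943]
/tmp/m_side_jaw_tab_323.6.npy 0.056 42 [0.57   0.2305 0.0616] [0.5414 0.2146 0.0567] [0.601  0.2536 0.0639]
/tmp/m_side_jaw_tab_300.4.npy 0.075 64 [0.4909 0.1951 0.0784] [0.4734 0.1811 0.075 ] [0.5092 0.2095 0.0852]
/tmp/m_side_jaw_tab_300.4.npy 0.056 181 [0.5342 0.2009 0.0594] [0.4731 0.1769 0.056 ] [0.6    0.2231 0.0639]
/tmp/m_side_slide_348.4.npy 0.075 18 [ 0.5853 -0.2661  0.0811] [ 0.5817 -0.2694  0.0762] [ 0.5891 -0.2613  0.0857]
/tmp/m_side_slide_348.4.npy 0.056 517 [ 0.5951 -0.2681  0.0603] [ 0.5585 -0.2957  0.0561] [ 0.6313 -0.2303  0.064 ]
```

```bash
python3 -m pendant '[[4,-4.5,0,0,0,0,0],[8,-9,0,0,0,2,0],[12,-13.3,0.5,0,0,4,0],[16,-17.7,1,0,0,6,0],[20,-22.2,1.5,0,0,8,0],[24,-26.6,2,0,0,10,0],[28,-31,2.5,0,0,10.5,0],[32,-35.5,3,0,0,10.5,0]]'
cat >> h.py <<'E'
from scipy.spatial.transform import Rotation as Rn
def st():
    o=arm.observe();q=o['orientation'];R=Rn.from_quat([q[1],q[2],q[3],q[0]]).as_matrix()
    return np.array(o['position']),R,o
def togo(p,yaw):
    """cm shift in tool axes and turn (deg rotvec, tool axes) to tool-down at p with tool x at yaw deg"""
    P,R,o=st();a=np.deg2rad(yaw)
    G=np.array([[np.cos(a),np.sin(a),0],[np.sin(a),-np.cos(a),0],[0,0,-1]])
    print('t',o['time_s'],'at',P.round(4),'xyaw',np.rad2deg(np.arctan2(R[1,0],R[0,0])).round(2),'tilt',R[:,2].round(3),'w',round(o['width'],4),'F',np.round(o['wrist_force'],1))
    print('shift cm',(R.T@(np.array(p)-P)*100).round(2),'turn',Rn.from_matrix(R.T@G).as_rotvec(degrees=True).round(2))
E
python3 -c "
from h import *
togo([.5688,.238,.17],6.95)"
```

```text
time_s: 2.2
position: [0.3873, -0.1595, 0.2186]
orientation: [0.0, 0.998, 0.061, 0.001]
wrist_force: [1.0, -1.3, -0.0]
width: 0.0856
t 2.2 at [ 0.3873 -0.1595  0.2186] xyaw 6.99 tilt [ 0.001 -0.001 -1.   ] w 0.0856 F [ 1.  -1.3 -0. ]
shift cm [ 22.85 -37.25   4.86] turn [ 0.04 -0.06  0.04]
```

```bash
python3 -m pendant '[[2.9,-4.7,0,0,0,0,0],[5.8,-9.4,0,0,0,0,0],[8.7,-14.1,0,0,0,0,0],[11.5,-18.8,0.5,0,0,0,0],[14.4,-23.5,1,0,0,0,0],[17.3,-28.2,2,0,0,0,0],[20.1,-32.8,3,0,0,0,0],[22.8,-37.2,4,0,0,0,0]]';  python3 - <<'E'
from h import *
import cv2
togo([.5688,.238,.095],6.95)
for n in('top','side'):
    p,d=arm.grab_frame(n);np.savez(f'/tmp/{n}2.npz',p=p,d=d)
    if n=='side': cv2.imwrite('pics/s2.png',cv2.resize(p[130:270,230:420],(760,560),interpolation=cv2.INTER_CUBIC)[:,:,::-1])
    else: cv2.imwrite('pics/t2.png',cv2.resize(p[140:280,170:330],(640,560),interpolation=cv2.INTER_CUBIC)[:,:,::-1])
E
```

```text
time_s: 3.2
position: [0.568, 0.2379, 0.1781]
orientation: [-0.0, 0.998, 0.061, 0.0]
wrist_force: [0.3, -0.5, 0.5]
width: 0.0853
t 3.2 at [0.568  0.2379 0.1781] xyaw 7.05 tilt [ 0.  0. -1.] w 0.0853 F [ 0.3 -0.5  0.5]
shift cm [0.08 0.   8.31] turn [-0.   -0.03  0.1 ]
```

View pics/s2.png

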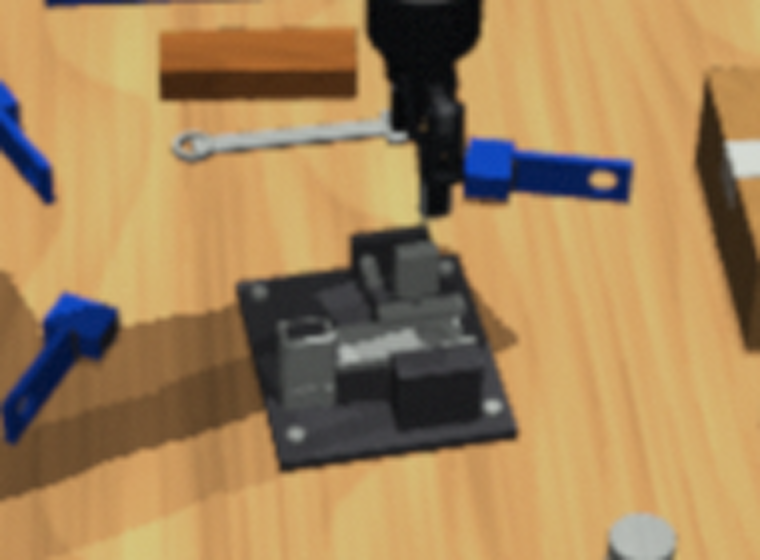

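View pics/t2.png

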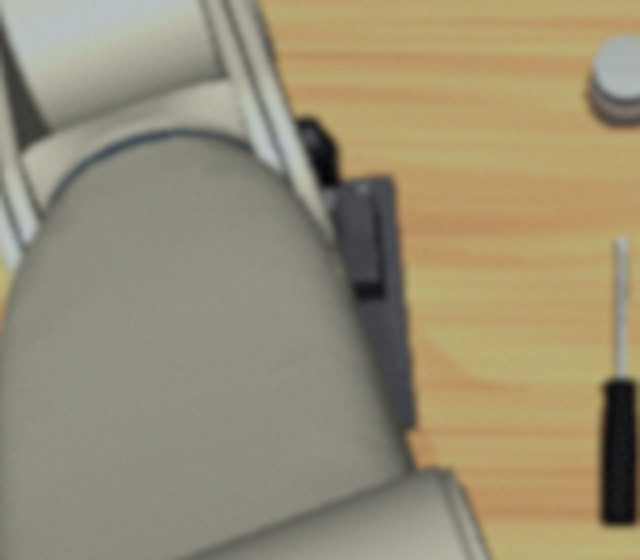

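Run:
```python
from h import *
P,R,o=st()
for y in(-.0425,-.057):
  for z in (.004,.017):
    print(y,z,((project('side',P+R@[0,-y,z])-[230,130])*4).round(0))
print((project('side',[.5688,.238,.108])-[230,130])*4)
```

```text
-0.0425 0.004 [429. 215.]
-0.0425 0.017 [429. 229.]
-0.057 0.004 [434. 229.]
-0.057 0.017 [434. 244.]
[413.52176402 249.44739961]
```

```bash
python3 -m pendant '[[0.1,0,2.5,0,0,0,0],[0.1,0,5,0,0,0,0],[0.1,0,7,0,0,0,0],[0.1,0,8.2,0,0,0,0],[0.1,0,8.2,0,0,0,1],[0.1,0,8.2,0,0,0,1],[0.1,0,8.2,0,0,0,1],[0.1,0,8.2,0,0,0,1]]' 40; python3 -m pendant '[[0,0,0,0,0,0,1],[0,0,0,0,0,0,1]]'
```

```text
time_s: 4.3
position: [0.5684, 0.2402, 0.0976]
orientation: [-0.004, 0.998, 0.06, 0.001]
wrist_force: [-7.6, 24.1, 6.3]
width: 0.0135
time_s: 4.55
position: [0.5683, 0.2402, 0.0975]
orientation: [-0.003, 0.998, 0.061, 0.001]
wrist_force: [-5.1, 19.7, 1.8]
width: 0.0132
```

```bash
python3 -m pendant '[[0,-0.8,0,0,0,0,1],[0,-1.6,0,0,0,0,1],[0,-2.4,0,0,0,0,1],[0,-3.2,0,0,0,0,1],[0,-3.9,0,0,0,0,1],[0,-4.5,0,0,0,0,1],[0,-4.5,0,0,0,0,1]]'
python3 - <<'E'
from h import *
import cv2
togo([.4895,.197,.2],6.95)
p,d=arm.grab_frame('side');np.savez('/tmp/side3.npz',p=p,d=d)
cv2.imwrite('pics/s3.png',cv2.resize(p[130:270,230:420],(760,560),interpolation=cv2.INTER_CUBIC)[:,:,::-1])
E
```

```text
time_s: 5.42
position: [0.5633, 0.2808, 0.0975]
orientation: [-0.0, 0.998, 0.061, 0.001]
wrist_force: [-1.1, -1.5, 6.0]
width: 0.0133
t 5.425 at [0.5633 0.2808 0.0975] xyaw 7.03 tilt [ 0.001  0.    -1.   ] w 0.0133 F [-1.1 -1.5  6. ]
shift cm [ -8.34   7.42 -10.26] turn [ 0.   -0.08  0.08]
```

View pics/s3.png

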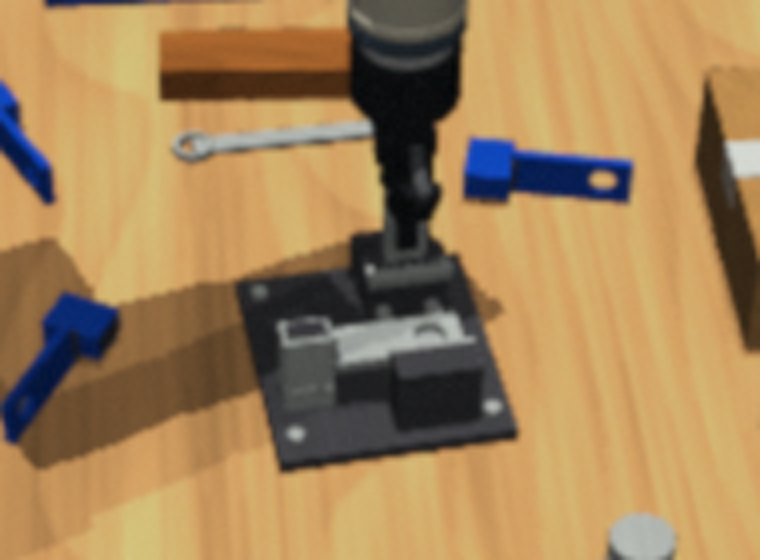

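```bash
python3 -m pendant '[[0,0,0,0,0,0,0],[0,0,0,0,0,0,0],[0,0,0,0,0,0,0],[0,0,-3,0,0,0,0],[0,0,-6,0,0,0,0],[-3,2.5,-8,0,0,0,0],[-6,5,-8,0,0,0,0],[-8.3,7.2,-8,0,0,0,0]]'
python3 - <<'E'
from h import *
import cv2
p,d=arm.grab_frame('side');np.savez('/tmp/side4.npz',p=p,d=d)
cv2.imwrite('pics/s4.png',cv2.resize(p[130:270,230:420],(760,560),interpolation=cv2.INTER_CUBIC)[:,:,::-1])
togo([.4895,.199,.058],6.95)
E
```

```text
time_s: 6.48
position: [0.4881, 0.1983, 0.1766]
orientation: [-0.0, 0.998, 0.061, 0.0]
wrist_force: [-0.4, -0.1, 0.1]
width: 0.0855
t 6.525 at [0.485  0.1957 0.1759] xyaw 7.01 tilt [-0.004 -0.002 -1.   ] w 0.0855 F [-3.9 -2.  -1.9]
shift cm [ 0.53 -0.29 11.78] turn [0.1  0.24 0.06]
```

View pics/s4.png

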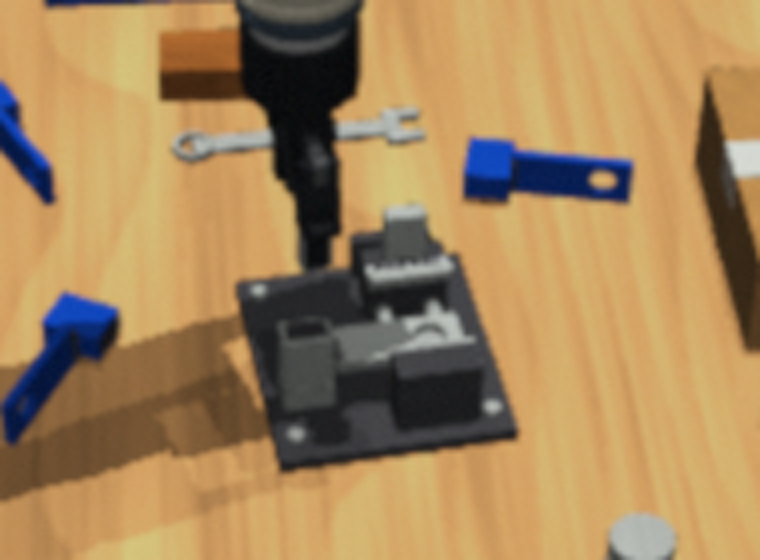

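```bash
python3 - <<'E'
from h import *
print((project('side',[[.485+.0055,.1957-.0475,.172],[.4895,.199,.076],[.4895-.002,.199+.0,.076],[.4895+.0014,.199-.0119,.06]])-[230,130])*4)
E
python3 -m pendant '[[0,0,0,0,0,0,0],[0,0,2.5,0,0,0,0],[0,0,5,0,0,0,0]]'
```

```text
[[308.11647963 272.45905174]
 [303.09373786 327.496538  ]
 [300.19472919 327.64131371]
 [306.43708335 356.12772241]]
time_s: 6.9
position: [0.4907, 0.2001, 0.1262]
orientation: [-0.0, 0.998, 0.061, 0.001]
wrist_force: [0.4, 0.1, 0.3]
width: 0.0853
```

```bash
python3 -m pendant '[[0,0,2,0,0,0,0],[0,0,4,0,0,0,0],[0,0,6,0,0,0,0],[0,0,6.9,0,0,0,0],[0,0,6.9,0,0,0,0]]'
python3 - <<'E'
from h import *
import cv2
p,d=arm.grab_frame('side');np.savez('/tmp/side5.npz',p=p,d=d)
cv2.imwrite('pics/s5.png',cv2.resize(p[160:260,260:380],(720,600),interpolation=cv2.INTER_CUBIC)[:,:,::-1])
togo([.4895,.199,.058],6.95)
E
```

```text
time_s: 7.52
position: [0.4894, 0.1995, 0.0568]
orientation: [0.0, 0.998, 0.061, -0.0]
wrist_force: [-1.0, 0.6, 0.8]
width: 0.0855
t 7.575 at [0.4896 0.1995 0.0574] xyaw 7.03 tilt [ 0.  0. -1.] w 0.0853 F [-0.8 -0.2  0.1]
shift cm [-0.02  0.05 -0.06] turn [-0.   -0.01  0.08]
```

View pics/s5.png

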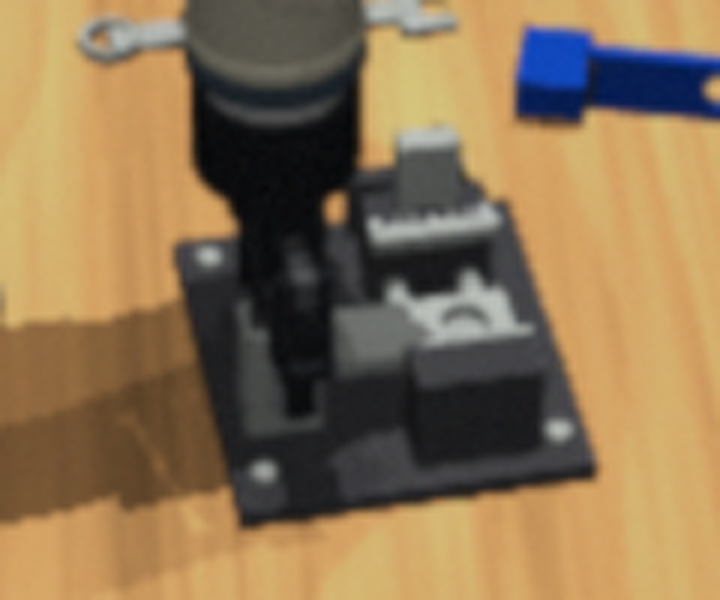

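```bash
python3 -m pendant '[[0,0,0,0,0,0,1],[0,0,0,0,0,0,1],[0,0,0,0,0,0,1],[0,0,0,0,0,0,1],[0,0,0,0,0,0,1]]' 80; python3 -c "
from h import *
togo([.4895,.199,.058],6.95)"
```

```text
time_s: 8.2
position: [0.4894, 0.1991, 0.0579]
orientation: [-0.0, 0.998, 0.061, 0.0]
wrist_force: [-0.9, -0.5, 5.1]
width: 0.0228
t 8.2 at [0.4894 0.1991 0.0579] xyaw 7.02 tilt [ 0.001  0.    -1.   ] w 0.0228 F [-0.9 -0.5  5.1]
shift cm [ 0.01  0.01 -0.01] turn [-0.   -0.03  0.07]
```

```bash
python3 -m pendant '[[0,0,-1,0,0,0,1],[0,0,-2,0,0,0,1],[0,0,-4,0,0,0,1],[0,0,-6,0,0,0,1],[0,0,-8,0,0,0,1],[0,0,-10,0,0,0,1],[0,0,-12,0,0,0,1],[0,0,-12,0,0,0,1]]'
python3 - <<'E'
from h import *
import cv2
p,d=arm.grab_frame('side');np.savez('/tmp/side6.npz',p=p,d=d)
cv2.imwrite('pics/s6.png',cv2.resize(p[120:260,250:390],(600,600),interpolation=cv2.INTER_CUBIC)[:,:,::-1])
pin=[.5841,-.2653];a=np.deg2rad(-4.95)
togo([pin[0]-.088*np.cos(a),pin[1]-.088*np.sin(a),.178],-4.95)
E
```

```text
time_s: 9.2
position: [0.4901, 0.1995, 0.1791]
orientation: [-0.001, 0.998, 0.061, 0.002]
wrist_force: [-0.5, 0.3, -3.1]
width: 0.0234
t 9.25 at [0.4893 0.1992 0.178 ] xyaw 7.02 tilt [ 0.001  0.001 -1.   ] w 0.0236 F [ 0.6 -0.7 -4. ]
shift cm [-4.880e+00  4.544e+01 -3.000e-02] turn [-0.03 -0.08 11.97]
```

View pics/s6.png

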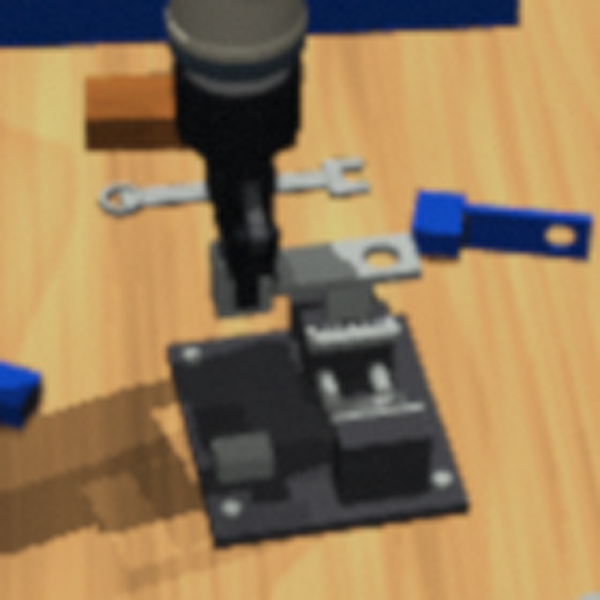

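```bash
python3 - <<'E'
from h import *
print(pix_at_z('side',250+383.5/600*140-.5,120+257.5/600*140-.5,.177))
P,R,o=st(); print(P+R@[.088,0,0])
E
python3 -m pendant '[[-0.5,4,0,0,0,0,1],[-1,9,0,0,0,2,1],[-1.5,14,0,0,0,4,1],[-2,19,0,0,0,6,1],[-2.5,24,0,0,0,8,1],[-3,29,0,0,0,10,1],[-3.5,34,0,0,0,12,1],[-3.9,38,0,0,0,12,1]]'; python3 -m pendant '[[-0.5,3.5,0,0,0,0,1],[-1,6,0,0,0,0,1],[-1,6,0,0,0,0,1],[-1,6,0,0,0,0,1]]'
python3 - <<'E'
from h import *
import cv2
for n in('side','top'):
    p,d=arm.grab_frame(n);np.savez(f'/tmp/{n}7.npz',p=p,d=d)
    if n=='side': cv2.imwrite('pics/s7.png',cv2.resize(p[290:410,280:440],(800,600),interpolation=cv2.INTER_CUBIC)[:,:,::-1])
    else: cv2.imwrite('pics/t7.png',cv2.resize(p[130:270,360:500],(600,600),interpolation=cv2.INTER_CUBIC)[:,:,::-1])
pin=[.5841,-.2653];a=np.deg2rad(-4.95)
togo([pin[0]-.088*np.cos(a),pin[1]-.088*np.sin(a),.178],-4.95)
E
```

```text
[0.57955575 0.20983388 0.177     ]
[0.57667608 0.20995875 0.17808708]
time_s: 10.25
position: [0.4961, -0.1845, 0.1762]
orientation: [-0.0, 0.999, -0.044, -0.001]
wrist_force: [0.1, -0.3, -2.8]
width: 0.0234
time_s: 10.75
position: [0.4813, -0.241, 0.1765]
orientation: [-0.0, 0.999, -0.044, -0.001]
wrist_force: [0.2, -0.3, -3.2]
width: 0.023
t 10.85 at [ 0.4817 -0.2407  0.1769] xyaw -4.92 tilt [-0.001  0.001 -1.   ] w 0.0234 F [-0.2  0.8 -3.6]
shift cm [ 1.61  1.57 -0.11] turn [-0.03  0.05  0.03]
```

View pics/s7.png

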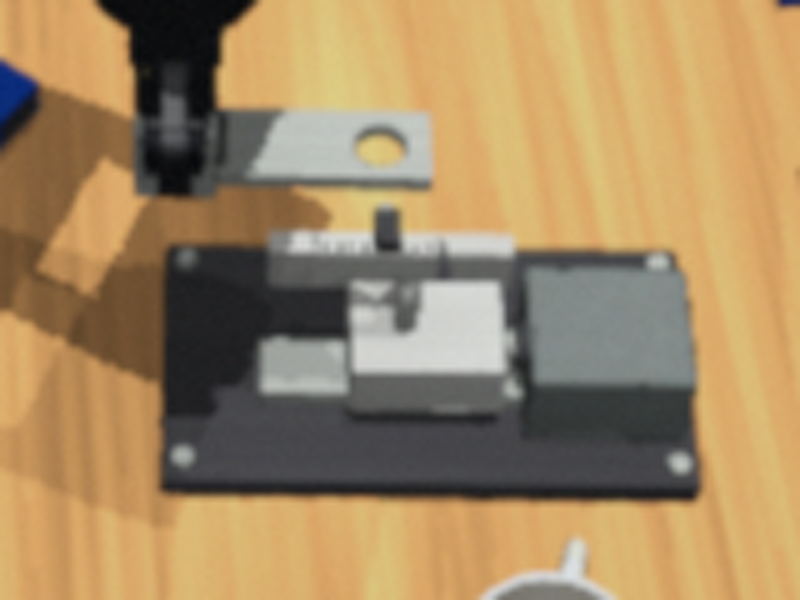

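View pics/t7.png

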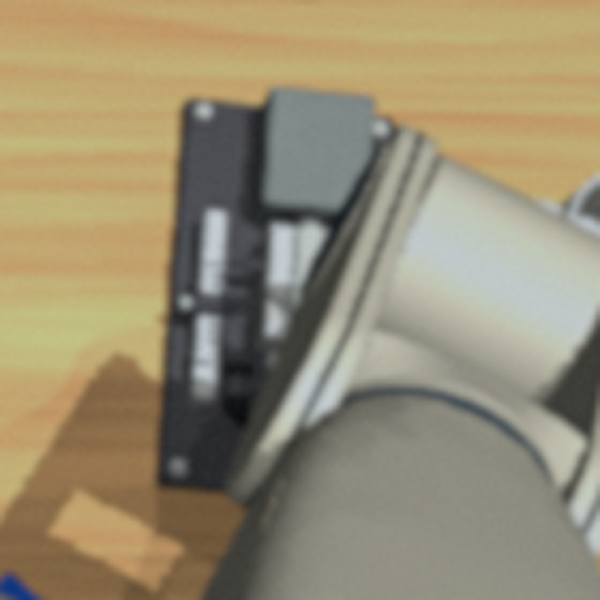

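Run:
```python
from h import *
import cv2
f=lambda x,y,z:pix_at_z('side',280+(x+.5)/5-.5,290+(y+.5)/5-.5,z)
e=f(381,147,.174);p1=f(407,289,.083);p2=f(404,326,.060)
print('eye',e,'pin top',p1,'pin base',p2)
P,R,o=st();print('tcp eye',P+R@[.088,0,0], 'grip',P)
print('mark',f(387,212,.054),'pointer',f(443,249,.052))
T=np.deg2rad(-4.95);ax=np.array([np.cos(T),np.sin(T)])
m=f(387,212,.054)[:2];print('m = ',.020-(m-p1[:2])@ax,.020-(m-p2[:2])@ax)
p=np.load('/tmp/side7.npz')['p']
cv2.imwrite('pics/s7b.png',cv2.resize(p[325:365,330:385],(770,560),interpolation=cv2.INTER_CUBIC)[:,:,::-1])
```

```text
eye [ 0.56990768 -0.2493104   0.174     ] pin top [ 0.58466443 -0.26099016  0.083     ] pin base [ 0.5840224  -0.26523113  0.06      ]
tcp eye [ 0.56936738 -0.24824996  0.17682584] grip [ 0.48169223 -0.24069601  0.17689898]
mark [ 0.5847244  -0.19758606  0.054     ] pointer [ 0.60847461 -0.21897212  0.052     ]
m =  0.02541115918646936 0.025137468924812913
```

View pics/s7b.png

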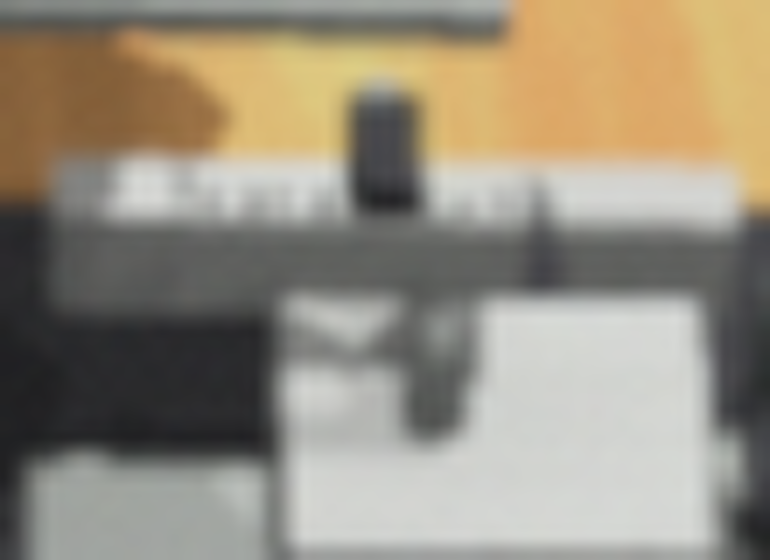

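```bash
python3 -m pendant '[[0.8,0.6,0,0,0,0,1],[1.6,1.15,0,0,0,0,1],[1.6,1.15,2,0,0,0,1],[1.6,1.15,4,0,0,0,1],[1.6,1.15,6,0,0,0,1],[1.6,1.15,7,0,0,0,1],[1.6,1.15,7,0,0,0,1]]'
python3 - <<'E'
from h import *
import cv2
n='side'
p,d=arm.grab_frame(n);np.savez(f'/tmp/{n}8.npz',p=p,d=d)
cv2.imwrite('pics/s8.png',cv2.resize(p[300:390,300:420],(800,600),interpolation=cv2.INTER_CUBIC)[:,:,::-1])
togo([.4968,-.254,.107],-4.95)
E
```

```text
time_s: 11.72
position: [0.4967, -0.2545, 0.1068]
orientation: [-0.0, 0.999, -0.043, -0.001]
wrist_force: [0.9, 0.5, -2.9]
width: 0.023
t 11.775 at [ 0.4971 -0.2547  0.1074] xyaw -4.98 tilt [ 0. -0. -1.] w 0.023 F [-0.7  0.1 -2.6]
shift cm [-0.03 -0.07  0.04] turn [ 0.   -0.   -0.03]
```

View pics/s8.png

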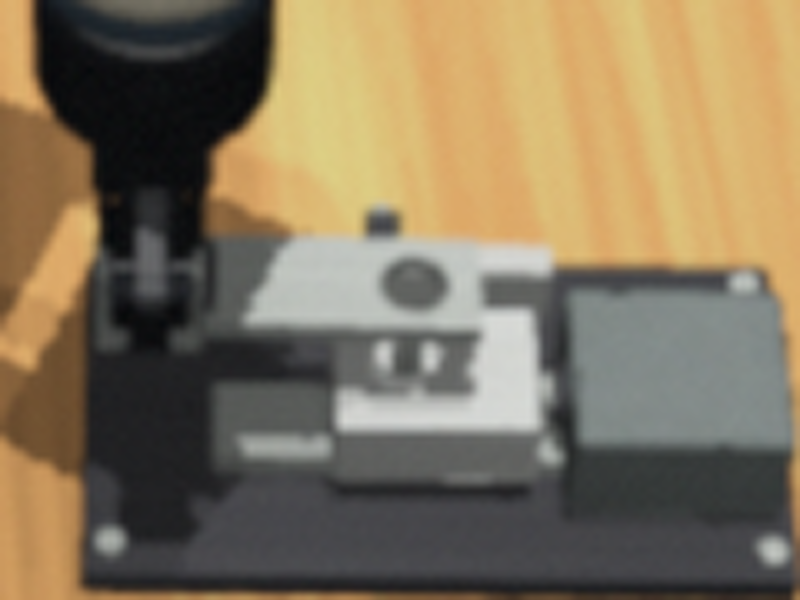

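Run:
```python
from h import *
k=800/120
f=lambda x,y,z:pix_at_z('side',300+(x+.5)/k-.5,300+(y+.5)/k-.5,z)
print(f(415,284,.102),f(408,373,.060))
P,R,o=st();print(P+R@[.088,0,0])
```

```text
[ 0.58557051 -0.26020117  0.102     ] [ 0.58462836 -0.26722657  0.06      ]
[ 0.58473412 -0.26232515  0.10742478]
```

```bash
python3 -m pendant '[[0,0.15,0,0,0,0,1],[0,0.15,1,0,0,0,1],[0,0.15,1.8,0,0,0,1],[0,0.15,2.4,0,0,0,1],[0,0.15,2.9,0,0,0,1],[0,0.15,3.3,0,0,0,1],[0,0.15,3.6,0,0,0,1],[0,0.15,3.6,0,0,0,1]]'
python3 - <<'E'
from h import *
import cv2
n='side'
p,d=arm.grab_frame(n);np.savez(f'/tmp/{n}9.npz',p=p,d=d)
cv2.imwrite('pics/s9.png',cv2.resize(p[300:390,300:420],(800,600),interpolation=cv2.INTER_CUBIC)[:,:,::-1])
togo([.4968,-.254,.069],-4.95)
E
```

```text
time_s: 12.78
position: [0.4965, -0.256, 0.0712]
orientation: [-0.0, 0.999, -0.043, -0.0]
wrist_force: [-0.1, 0.5, -3.2]
width: 0.0228
t 12.825 at [ 0.4966 -0.256   0.0713] xyaw -4.98 tilt [-0.  0. -1.] w 0.0233 F [-0.5 -0.  -3.1]
shift cm [ 0.   -0.2   0.23] turn [-0.    0.   -0.03]
```

View pics/s9.png

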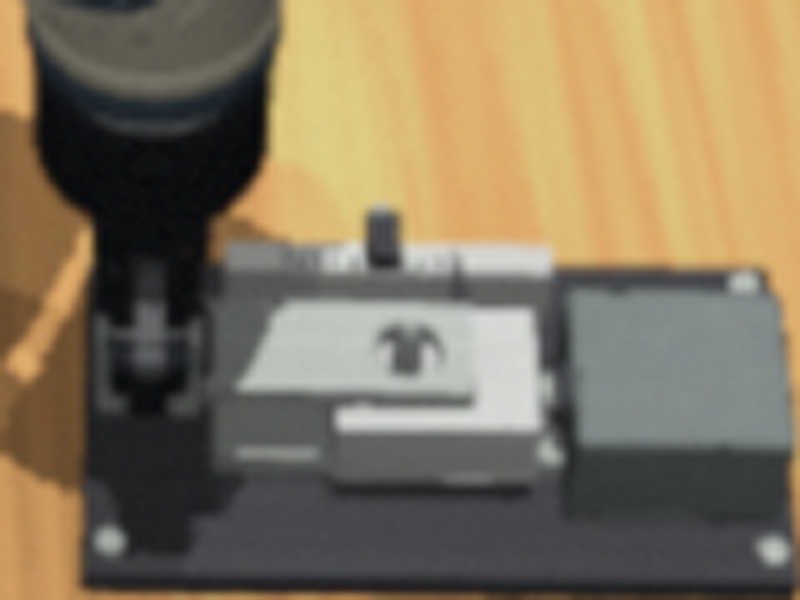

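```bash
python3 -m pendant '[[0,0,0.1,0,0,0,1],[0,0,0.2,0,0,0,1],[0,0,0.2,0,0,0,1]]'; python3 -m pendant '[[0,0,0.1,0,0,0,1],[0,0,0.1,0,0,0,1]]'
```

```text
time_s: 13.2
position: [0.4966, -0.256, 0.0693]
orientation: [-0.0, 0.999, -0.043, -0.0]
wrist_force: [-0.5, -0.4, -3.6]
width: 0.0231
time_s: 13.45
position: [0.4966, -0.2561, 0.0687]
orientation: [0.0, 0.999, -0.043, 0.0]
wrist_force: [-2.3, 1.5, 1.3]
width: 0.0232
```

```bash
python3 -m pendant '[[0,0,-0.05,0,0,0,1],[-0.4,0,-0.05,0,0,0,1],[-0.8,0,-0.05,0,0,0,1],[-1.3,0,-0.05,0,0,0,1],[-1.8,0,-0.05,0,0,0,1],[-2.3,0,-0.05,0,0,0,1],[-2.8,0,-0.05,0,0,0,1],[-2.8,0,-0.05,0,0,0,1]]'
python3 - <<'E'
from h import *
import cv2
n='side'
p,d=arm.grab_frame(n);np.savez(f'/tmp/{n}10.npz',p=p,d=d)
cv2.imwrite('pics/s10.png',cv2.resize(p[320:380,310:390],(800,600),interpolation=cv2.INTER_CUBIC)[:,:,::-1])
togo([.4968,-.254,.069],-4.95)
E
```

```text
time_s: 14.45
position: [0.4694, -0.2539, 0.069]
orientation: [0.0, 0.999, -0.043, 0.001]
wrist_force: [6.8, 1.1, -5.0]
width: 0.023
t 14.5 at [ 0.4695 -0.2539  0.069 ] xyaw -4.98 tilt [ 0.002 -0.001 -1.   ] w 0.023 F [ 7.4  1.1 -4.4]
shift cm [ 2.72 -0.22  0.01] turn [ 0.04 -0.13 -0.03]
```

View pics/s10.png

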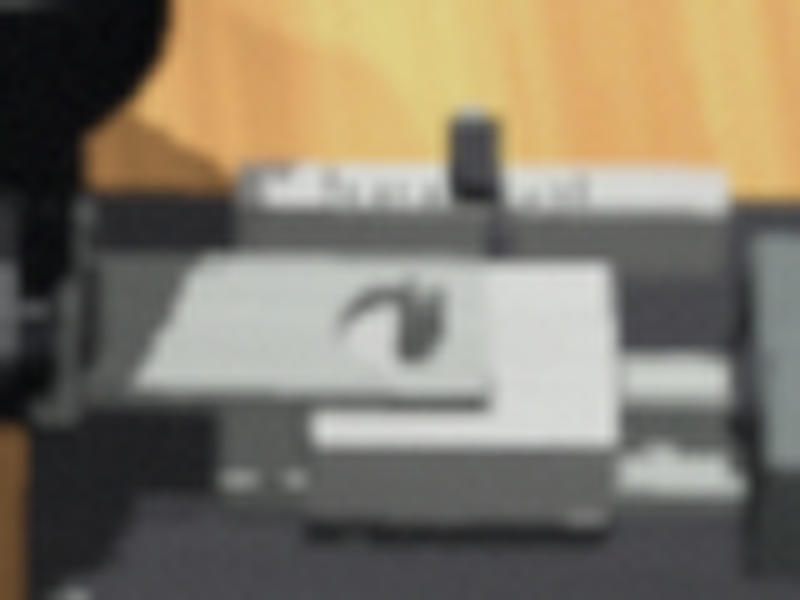

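```bash
python3 -m pendant '[[-0.2,0,0,0,0,0,1],[-0.4,0,0,0,0,0,1],[-0.4,0,0,0,0,0,1],[-0.4,0,0,0,0,0,1]]'
python3 - <<'E'
from h import *
import cv2
p,d=arm.grab_frame('side');np.savez(f'/tmp/side11.npz',p=p,d=d)
a=cv2.resize(p[325:365,330:380],(750,600),interpolation=cv2.INTER_CUBIC)
cv2.imwrite('pics/s11.png',a[:,:,::-1])
p,d=arm.grab_frame('top');np.savez(f'/tmp/top11.npz',p=p,d=d)
cv2.imwrite('pics/t11.png',cv2.resize(p[150:250,380:460],(480,600),interpolation=cv2.INTER_CUBIC)[:,:,::-1])
togo([.4968,-.254,.069],-4.95)
E
```

```text
time_s: 15.0
position: [0.4658, -0.2536, 0.069]
orientation: [0.0, 0.999, -0.043, 0.001]
wrist_force: [7.3, 1.0, -5.9]
width: 0.0228
t 15.1 at [ 0.4658 -0.2536  0.069 ] xyaw -4.97 tilt [ 0.003 -0.001 -1.   ] w 0.0235 F [ 7.4 -0.3 -5.7]
shift cm [ 3.09 -0.23  0.01] turn [ 0.05 -0.15 -0.02]
```

View pics/s11.png

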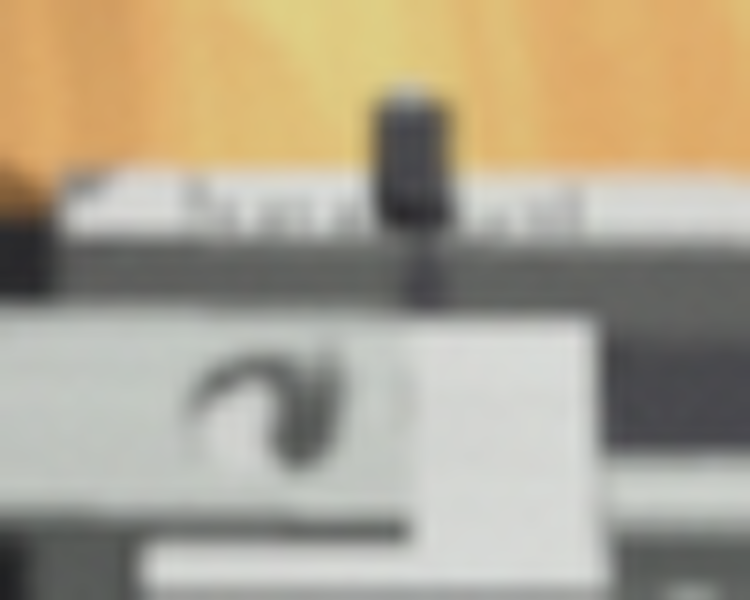

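View pics/t11.png

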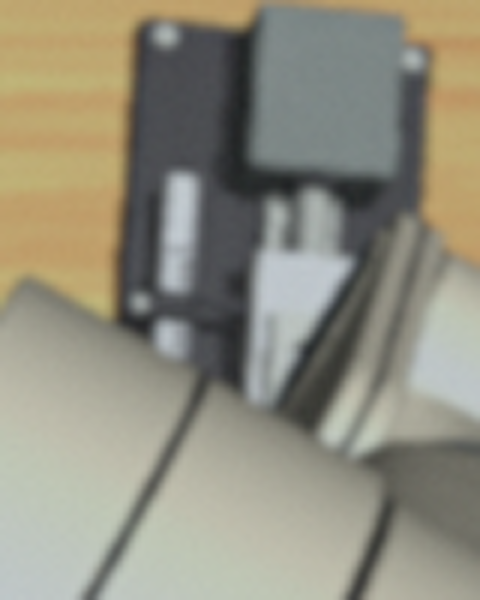

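```bash
python3 -m pendant '[[-0.1,0,0,0,0,0,1],[-0.1,0,0,0,0,0,1],[-0.1,0,0,0,0,0,1],[-0.1,0,0,0,0,0,1]]'
python3 - <<'E'
from h import *
import cv2
p,d=arm.grab_frame('side')
a=cv2.resize(p[325:365,330:380],(750,600),interpolation=cv2.INTER_CUBIC)
cv2.imwrite('pics/s12.png',a[:,:,::-1]); cv2.imwrite('pics/s12f.png',p[:,:,::-1])
togo([.4968,-.254,.069],-4.95)
E
```

```text
time_s: 15.6
position: [0.465, -0.2535, 0.0691]
orientation: [0.001, 0.999, -0.043, 0.001]
wrist_force: [8.1, 0.5, -6.6]
width: 0.023
t 15.65 at [ 0.465  -0.2535  0.0691] xyaw -4.97 tilt [ 0.003 -0.001 -1.   ] w 0.0227 F [ 7.5  0.4 -4.5]
shift cm [ 3.17 -0.23  0.01] turn [ 0.05 -0.16 -0.02]
```

View pics/s12.png

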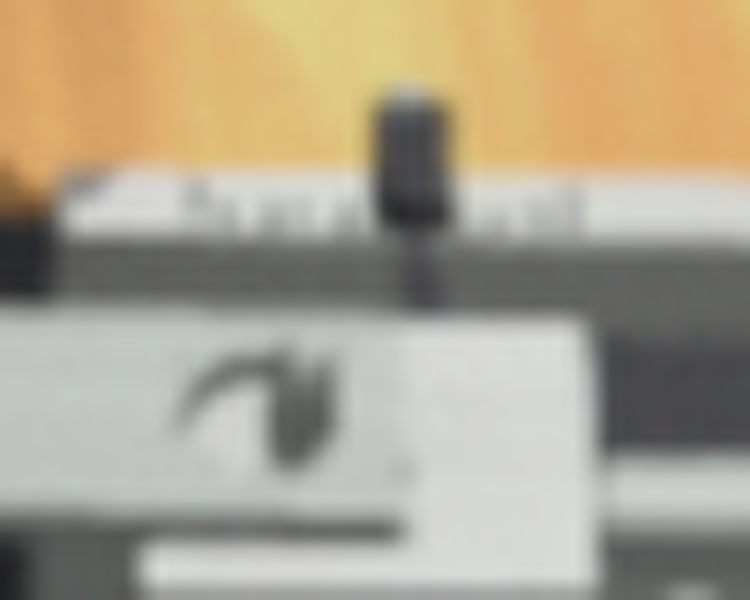

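View pics/s12f.png

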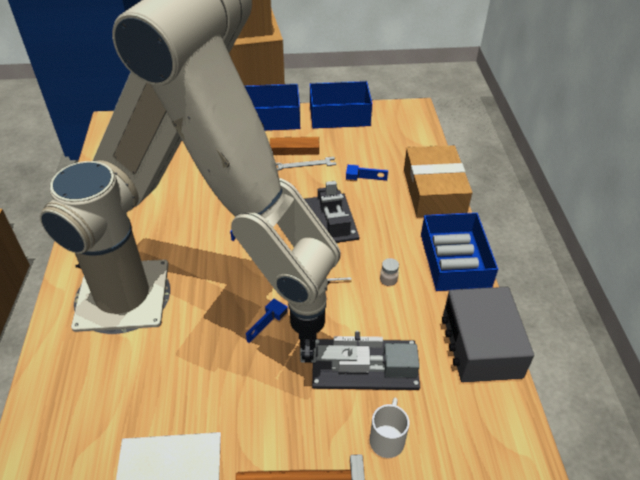

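```bash
python3 -c "
from rig import arm
print(arm.close_job())"
```

```text
the job is handed in; nothing more can be done
None
```

I opened the vise, lifted the link out by its grip and lowered its eye over the tester's pin. I then pulled the slide out and handed the job in at about 15.7 s, still holding the link against the spring.

- **Vise:** I slid the jaw back by its tab about 40 mm, more than the 25 mm asked.
- **Link on the pin:** I lowered the arm until it touched the slide (about 4 N of contact), then raised it about 0.5 mm for the pull. It is on, or within about 0.5 mm of, the slide.
- **Pointer:** In the last close-up from the side camera the pointer is at about column 418. The mark block spans 375 to 452, with its middle at about 413, so the pointer is within roughly 1 mm of the middle.
- **Pull:** The wrist force was about 8 N. The spring figures give about 8 N for a slide pulled out 25 mm, which matches where I measured the mark, so the two agree.
- **Other things:** In the last side picture the mark block, jar and mug stood where they were, and the parts of the screwdriver, hammer, wrench and offcut that showed looked unmoved. The arm hid some of the bench in that view.

The two cameras disagreed by 4 to 6 mm in y. I settled it from the grasp of the jaw tab and by comparing the eye and pin in the side view, and the eye went over the pin with no side force. In the final pose the arm hid most of the tester from the top camera, so the pointer check rests mainly on the side view.

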